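# Re-sort three tested parts into their status trays

### The arm

A 6-joint arm with a two-finger parallel gripper is mounted at the origin on the work surface. World frame = base frame: x ahead of the robot, y to its left, z up, the work surface at z = 0. Lengths are in mm, angles in rad, forces in N, time in s.
With the tool pointing down it reaches from about 325 to 750 mm from the base axis. Payload 7.6 kg.
Tool frame: the origin (TCP) lies midway between the tips of the shut fingers; the grasp point (between the pads) lies 19 mm behind it (env.grasp_offset is the x of the grasp point in the tool frame, in mm); x points along the fingers, y is the direction in which the jaws open and shut, and the axes are right-handed (so a half turn about x gives the same grasp; the last joint's range is limited). The gripper opens to 85 mm and grips with 20 to 120 N. Pads are 22 mm wide; open, the fingers measure 114 mm over their backs; the gripper's body (76 mm by 85 mm) begins 54 mm behind the grasp point. The pads swing forward as they close: fully open they stand 13 mm farther back than shut.
Start: joints at [1.17, 0.052, 1.401, -0, 1.689, -0.07], TCP at [170.504, 496.562, 231.323] pointing down, gripper open.
Joint ranges: [-2.9, 2.9], [-0.91, 2.17], [0.12, 2.37], [-1.06, 4.2], [0.26, 2.73], [-2.93, 2.93]. Speed limits (rad/s): [2.57, 2.57, 3.01, 3.14, 3.14, 3.14].

### API

Orientations are given as a rotation vector (axis times angle).
In Python, from plant import state, vision, env gives the robot as it stands.
- The arm moves only by the tool send_rows, never from a script. Its argument "commands" is a list of rows, each an object of numbers: "fingers": the finger opening in m, from 0 to 0.0854; "tx", "ty", "tz": the shift along the world's x, y, z in m; "roll": the turn about the world's z in rad. A call has exactly 10 rows; each row is the pose to reach, as a shift and turn from the pose commanded when the call began; what a row does not reach only later rows make up. A row lasts 1/8 s, in which the tool goes at most 62.5 mm and 10.7 degrees, less where a joint would pass 70% of its speed; a pose out of reach is approached as far as the arm can. A call with a gripper value outside its range is refused whole. The fingers move at their own pace and stop on an object; "squeeze" is the grip in N (left out, the last holds). Time passes only in rows, so rows that repeat a pose let the fingers close, or fill a call up. It gives the time, the measured TCP pose, the force and the opening at its end, in the units of the state.
- state(): the state, without advancing time (a new reading comes with each control period).
- vision.read_camera(name): name is "scene" or "side" or "wrist"; returns a dict with "frame" (480x640x3 uint8, red, green, blue), "mtx" (3x3 intrinsics, pixels), "origin" and "rotation" of the camera in the world; the wrist camera has in their place "mount" (4x4, takes a point from camera to tool coordinates, whose origin is the TCP and whose axes are the tool frame's). Camera axes: x right, y down, z forward; pixel columns grow to the right and rows downward; lengths in mm; the calibration is good to about 2 mm. A picture is of the moment at which its call begins: read the wrist's pose just before it. There is no depth.
- env.hand_in(): hands the job in, once; it reports no verdict.
The state is a dict: "time_s": time; "qpos": joint angles; "joint_vel": joint speeds; "joint_torque": joint torques, N m; "position": TCP position; "orientation": TCP orientation; "ft_force": force on the tool from outside, world axes, zero at the start; "ft_torque": the same for the moment, N m; "grip_width": finger opening in mm.
Only numpy, scipy, OpenCV 4.12 (cv2) and the standard library are available. Lean on these libraries where they do the work, as an engineer would, in place of code of your own. Each camera call takes 0.05 s, during which the arm holds its last target. There are 200 camera calls.

### The job

After the bench test the transformer, the contactor and the solenoid valve got new stickers, so each now stands in the wrong status tray, and each tray has room for only one part. Move every part to the middle of the tray whose colour matches its sticker (red, green or yellow), standing upright as it does now; the blue mat is free for parking a part meanwhile. Set the parts down rather than dropping them, and leave the multimeter, screwdriver and pliers where they lie.

Things in the scene. Friction and masses are not known exactly. Their poses are not given: they have to be found in the camera images.
- transformer: Small chassis transformer with a RED sticker on top: dark laminated steel core 28 (x) x 54 (y) mm, copper winding bulging to 49 mm along x, on a steel foot plate 46 (x) x 76 (y) x 3 mm. 48 mm tall. Origin: centre of its underside. Grip it across the flat ends of the core, 54 mm apart along its y axis; they reach from 3 to 48 mm above the origin. Upright with z up. It weighs 0.25 to 0.6 kg.
- contactor: Contactor with a GREEN sticker on top: grey lower block 75 (x) x 45 (y) x 48 mm with terminal screws at both ends, on it a white block 50 (x) x 45 (y) mm up to 80 mm. Origin: centre of its underside. Grip it across its flat sides, 45 mm apart along its y axis. Upright with z up. It weighs 0.25 to 0.6 kg.
- valve: Solenoid valve with a YELLOW sticker on top: brass body 50 (x) x 36 (y) x 26 mm with round ports to 74 mm along x, on it a black coil block 40 (x) x 34 (y) mm from 32 to 70 mm above the origin, a small nut on top to 75 mm and a grey plug that reaches 49 mm out on the +x side. Origin: centre of the underside of the brass body. Grip it across the sides of the coil, 34 mm apart along its y axis. Upright with z up. It weighs 0.25 to 0.6 kg.
- tray_red: Shallow square red plastic tray, fixed to the bench, 124 x 124 mm outside (130 mm over its rim), 22 mm high, walls 3 mm, floor 3 mm thick, with a 96 mm black rubber pad in the middle of the floor. One part fits in it. Origin: centre of the underside, on the bench; the floor is 3 mm above it. x and y run along the sides, z up.
- tray_yellow: Shallow square yellow plastic tray, fixed to the bench, 124 x 124 mm outside (130 mm over its rim), 22 mm high, walls 3 mm, floor 3 mm thick, with a 96 mm black rubber pad in the middle of the floor. One part fits in it. Origin: centre of the underside, on the bench; the floor is 3 mm above it. x and y run along the sides, z up.
- tray_green: Shallow square green plastic tray, fixed to the bench, 124 x 124 mm outside (130 mm over its rim), 22 mm high, walls 3 mm, floor 3 mm thick, with a 96 mm black rubber pad in the middle of the floor. One part fits in it. Origin: centre of the underside, on the bench; the floor is 3 mm above it. x and y run along the sides, z up.
- mat: Blue rubber mat, 130 x 130 x 3 mm, fixed flat on the bench and empty: the free spot where a part may stand meanwhile. Origin: centre of its underside, on the bench. z up. The three trays and this mat stand apart from each other in a loose row across the bench in any order.
- multimeter: Bystander: orange and black hand multimeter lying flat, 150 (x) x 75 (y) x 40 mm high. Origin: centre of its underside.
- screwdriver: Bystander: screwdriver with orange handle lying on the bench, 200 mm long along its x axis, under 35 mm high. Origin: about its middle, at the bench.
- pliers: Bystander: red-handled long-nose pliers lying flat, about 160 mm long along x, 57 mm wide, 14 mm high. Origin: near its middle, at the bench. The other equipment is fixed: it stands beyond x = 0.69 m (a reel 48 mm high; from 0.76 m up to 240 mm high) and beyond 0.5 m to the left and right (up to 240 mm high on the left, 150 mm on the right).

How it is judged:
By the outcome, as a careful person would: the job done as asked, in the order asked, and still so for the second after the job is handed in, with the robot touching nothing.
It also fails if it takes over 112 s, if anything falls off the work surface, if the arm or the gripper's body presses on something with over 40 N, if the wrist force passes 120 N, or if a joint passes its speed limit or range.

## Working session

There is one attempt and no reset: what is moved stays moved. The work goes in short steps, Python scripts to look and compute and a tool call to move; the robot and the scene stay as the last step left them, time stands still between calls to the robot, and variables do not carry over. Pictures are saved under pics/ and viewed, about 12 in all and at most 16, crops included, and the job is handed in when it is done.

Besides the shell and the picture viewer there is one more tool, called after "Request:" by a JSON object that holds its "name" and its "arguments", one argument or row to a line. send_rows: Moves the arm, as the interface text tells. Its arguments: {"type":"object","properties":{"commands":{"type":"array"},"squeeze":{"type":"number"}},"required":["commands"]}

```bash
mkdir -p pics; cat > h.py <<'E'
import cv2, numpy as np
from plant import state, vision, env
from scipy.spatial.transform import Rotation as R
def snap(name, fn=None):
    s=state(); c=vision.read_camera(name); c['s']=s
    if fn: cv2.imwrite('pics/'+fn, c['frame'][:,:,::-1])
    if 'mount' in c:
        T=np.eye(4);T[:3,:3]=R.from_rotvec(s['orientation']).as_matrix();T[:3,3]=s['position']
        M=T@np.array(c['mount']); c['origin']=M[:3,3]; c['rotation']=M[:3,:3]
    return c
def cast(c,px,z):
    p=np.atleast_2d(np.array(px,float)); d=np.c_[p,np.ones(len(p))]@np.linalg.inv(c['mtx']).T@np.array(c['rotation']).T
    o=np.array(c['origin']); return o+d*((z-o[2])/d[:,2])[:,None]
E
python3 - <<'E'
from h import *
for n in ['scene','side']:
    c=snap(n,n+'1.png'); print(n,np.round(c['origin']),np.round(c['mtx'],0).tolist(),np.round(c['rotation'],2).tolist())
print(state())
E
```

```text
scene [1160.   27.  896.] [[506.0, 0.0, 325.0], [0.0, 506.0, 238.0], [0.0, 0.0, 1.0]] [-1.82, -1.89, 0.62]
side [   5. -737.  577.] [[558.0, 0.0, 319.0], [0.0, 558.0, 241.0], [0.0, 0.0, 1.0]] [-2.01, 0.69, -0.36]
{'time_s': 0.1, 'qpos': array([ 1.16970793e+00,  5.28009898e-02,  1.40161922e+00,  2.29178181e-05,
        1.68860624e+00, -7.03092731e-02]), 'joint_vel': array([ 0.00063314, -0.00271098, -0.00220288,  0.00170986, -0.00044762,
        0.00084119]), 'joint_torque': array([ 1.38359803e-03, -3.82585859e+01, -3.60983813e+01, -3.17120043e-05,
        4.80926319e-03,  8.69517919e-06]), 'position': array([170.38153956, 496.30030887, 230.54441551]), 'orientation': array([ 0.25849481,  1.55552232, -0.26068466]), 'ft_force': array([-0.00806951, -0.26449807, -0.10704372]), 'ft_torque': array([-0.0542562 ,  0.00030495,  0.02572498]), 'grip_width': 85.20047126241793}
```

View pics/scene1.png

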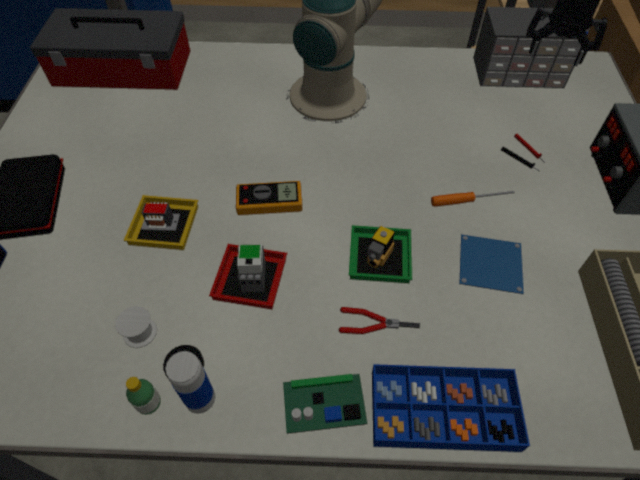

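View pics/side1.png

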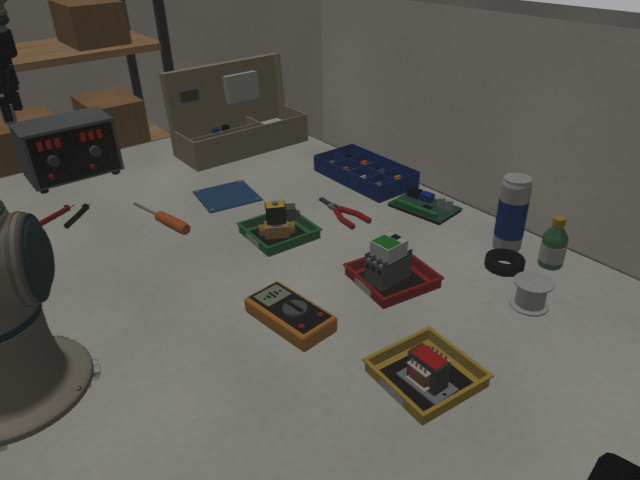

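```bash
python3 - <<'E'
s=open('h.py').read()
s=s.replace("    return c\ndef","    else: c['rotation']=R.from_rotvec(c['rotation']).as_matrix()\n    return c\ndef",1)
s+='''
HUE={'yellow':(22,34),'green':(45,75),'blue':(95,120)}
def mask(c,col,smin=110,vmin=40):
    h=cv2.cvtColor(c['frame'],cv2.COLOR_RGB2HSV); H,S,V=cv2.split(h)
    m=((H<8)|(H>172)) if col=='red' else (H>=HUE[col][0])&(H<=HUE[col][1])
    return (m&(S>smin)&(V>vmin)).astype(np.uint8)*255
def blobs(m,amin=30):
    n,l,st,ce=cv2.connectedComponentsWithStats(m)
    return sorted([(st[i,4],l==i,ce[i]) for i in range(1,n) if st[i,4]>amin],key=lambda t:-t[0])
def rect(c,b,z):
    """min area rectangle of blob b cast on plane z: centre, size, angle deg mod 90"""
    k=max(cv2.findContours(b.astype(np.uint8),cv2.RETR_EXTERNAL,cv2.CHAIN_APPROX_NONE)[0],key=len)[:,0]
    r=cv2.minAreaRect(cast(c,k,z)[:,:2].astype(np.float32)); return np.round(r[0],1),np.round(r[1],1),round(r[2],1)
'''
open('h.py','w').write(s)
E
python3 - <<'E'
from h import *
for n in ['scene','side']:
    c=snap(n); print(n)
    for col in ['red','green','yellow','blue']:
        for a,b,ce in blobs(mask(c,col),60)[:7]: print(col,a,np.round(ce),*rect(c,b,3 if col=='blue' else 22))
E
```

```text
scene
red 3848 [122.  70.] [ -71.7 -587.3] [304.6 434.2] 26.4
red 1559 [247. 278.] [ 609.7 -142.2] [129.9 136. ] 82.0
red 538 [363. 321.] [705.5  89.7] [89.  54.5] 87.3
red 233 [ 45. 206.] [ 420.2 -619.1] [ 93.7 236.3] 76.9
red 225 [155. 208.] [ 442.  -374.3] [29.2 49.7] 2.3
red 125 [527. 146.] [202.2 504.7] [89.4 13.9] 30.8
red 73 [612. 125.] [114.9 741.9] [20.5 61. ] 58.3
green 2348 [322. 399.] [864.1  20.3] [ 88.1 133.3] 8.7
green 1419 [381. 254.] [544.5 128. ] [127.7 136.7] 87.4
green 254 [249. 251.] [ 552.4 -148.1] [33.5 40.6] 2.3
green 213 [142. 393.] [ 861.3 -297.9] [34.  41.8] 68.9
yellow 1473 [161. 222.] [ 478.1 -349.8] [134.5 139.3] 85.9
yellow 230 [383. 235.] [496.5 135.3] [35.9 42.7] 60.6
yellow 178 [133. 384.] [ 845.2 -317.5] [28.7 22.6] 51.9
blue 8690 [446. 407.] [856.7 238.2] [145.  262.7] 0.0
blue 2869 [491. 264.] [547.7 364. ] [127.3 127.7] 81.5
blue 552 [198. 396.] [ 851.9 -205.8] [50.3 55.7] 36.8
blue 385 [152.   5.] [-445.2 -598.8] [ 63.  137.8] 2.7
blue 276 [333. 414.] [878.   36.3] [27.9 30.1] 7.7
side
red 1521 [398. 281.] [ 597.2 -150.2] [148.1 142.1] 81.8
red 
[... 199 characters left out ...]
5
red 65 [ 48. 144.] [294.3 958. ] [91.1 18. ] 80.9
red 62 [ 82. 137.] [391.1 958.6] [89.9 18. ] 76.2
green 197 [386. 241.] [666.6 -59.7] [33.7 42.5] 3.5
green 126 [304. 229.] [556.   98.8] [70.8 88.9] 88.1
green 123 [416. 206.] [819.5  12.6] [ 14.6 106. ] 7.3
green 115 [254. 233.] [488.  130.1] [127.2  29.4] 88.0
yellow 2937 [429. 371.] [ 466.2 -355.4] [139.5 140. ] 86.0
yellow 113 [559. 221.] [ 995.1 -223.2] [54.4 22.7] 26.4
yellow 82 [275. 204.] [587.7 216.8] [34.8 40.3] 61.1
blue 3251 [367. 172.] [896.6 269. ] [197.5 328.8] 0.2
blue 1035 [227. 195.] [545.7 363.8] [125.1 125.8] 81.5
blue 983 [510. 221.] [ 958.7 -138.2] [181.5  61.3] 33.9
blue 133 [426. 196.] [902.8  56.5] [58.7 32.2] 42.9
```

```bash
python3 - <<'E'
from h import *
c=snap('wrist'); print(np.round(c['mount'],2).tolist(), np.round(c['mtx']).tolist(), env.grasp_offset)
print(np.round(R.from_rotvec(c['s']['orientation']).as_matrix(),2).tolist(), c['origin'])
for n,st in {'scene':[('valve',(383,235),75),('cont',(249,251),80),('trafo',(155,208),48)],'side':[('valve',(275,204),75),('cont',(386,241),80),('trafo',(429,356),48)]}.items():
    k=snap(n)
    for a,p,z in st: print(n,a,np.round(cast(k,p,z)[0]))
E
```

```text
[[0.0, -0.29, 0.96, -141.29], [1.0, -0.0, -0.0, -0.21], [0.0, 0.96, 0.29, -73.5], [0.0, 0.0, 0.0, 1.0]] [[378.0, 0.0, 318.0], [0.0, 378.0, 239.0], [0.0, 0.0, 1.0]] -18.700000000000003
[[-0.0, 0.32, 0.95], [-0.0, 0.95, -0.32], [-1.0, -0.0, -0.0]] [100.895437   520.16882576 372.08761294]
scene valve [538. 129.  75.]
scene cont [ 592. -137.   80.]
scene trafo [ 463. -362.   48.]
side valve [533. 125.  75.]
side cont [ 598. -130.   80.]
side trafo [ 468. -357.   48.]
```

Request:
{"name": "send_rows", "arguments": {
  "commands": [
    {"tx":0.04,"ty":-0.04,"tz":0.05,"fingers":0.085},
    {"tx":0.08,"ty":-0.08,"tz":0.08},
    {"tx":0.12,"ty":-0.12,"tz":0.08},
    {"tx":0.16,"ty":-0.16,"tz":0.08},
    {"tx":0.2,"ty":-0.2,"tz":0.08},
    {"tx":0.24,"ty":-0.24,"tz":0.08},
    {"tx":0.27,"ty":-0.28,"tz":0.08},
    {"tx":0.29,"ty":-0.32,"tz":0.08},
    {"tx":0.3,"ty":-0.36,"tz":0.08},
    {"tx":0.3,"ty":-0.37,"tz":0.08}
  ]
}}

```text
schema error: expected keys fingers, tx, ty, tz, roll
```

Request:
{"name": "send_rows", "arguments": {
  "commands": [
    {"tx":0.04,"ty":-0.04,"tz":0.05,"fingers":0.085,"roll":0.05},
    {"tx":0.08,"ty":-0.08,"tz":0.08,"fingers":0.085,"roll":0.1},
    {"tx":0.12,"ty":-0.12,"tz":0.08,"fingers":0.085,"roll":0.15},
    {"tx":0.16,"ty":-0.16,"tz":0.08,"fingers":0.085,"roll":0.2},
    {"tx":0.2,"ty":-0.2,"tz":0.08,"fingers":0.085,"roll":0.25},
    {"tx":0.24,"ty":-0.24,"tz":0.08,"fingers":0.085,"roll":0.3},
    {"tx":0.27,"ty":-0.28,"tz":0.08,"fingers":0.085,"roll":0.32},
    {"tx":0.29,"ty":-0.32,"tz":0.08,"fingers":0.085,"roll":0.32},
    {"tx":0.3,"ty":-0.36,"tz":0.08,"fingers":0.085,"roll":0.32},
    {"tx":0.3,"ty":-0.37,"tz":0.08,"fingers":0.085,"roll":0.32}
  ]
}}

```text
time_s: 1.6
position: [470.9, 124.7, 311.1]
orientation: [0.011, 1.571, -0.011]
ft_force: [0.3, -0.5, 0.1]
grip_width: 85.2
```

```bash
cat >> h.py <<'E'
def look(name,fn,items):
    c=snap(name,fn); s=c['s']; print(round(s['time_s'],1),np.round(s['position'],1),np.round(R.from_rotvec(s['orientation']).as_matrix()[:,1],3),np.round(s['qpos'],2),round(s['grip_width'],1))
    for col,z in items:
        for a,b,ce in blobs(mask(c,col),150)[:5]: print(col,z,a,np.round(ce),*rect(c,b,z),'cen',np.round(cast(c,ce,z)[0],1)[:2])
    return c
E
python3 -c "
from h import *
look('wrist','w1.png',[('green',22),('yellow',70),('blue',3)])"
```

```text
1.6 [470.9 124.7 311.1] [ 0.014  1.    -0.   ] [ 0.18 -0.06  1.35 -0.    1.85 -1.37] 85.2
green 22 5188 [322. 245.] [540.5 126.6] [127.5 128.5] 87.3 cen [537.8 127.8]
green 22 877 [ 81. 315.] [ 627.4 -180. ] [35.3 44.7] 3.5 cen [ 627.2 -180. ]
green 22 407 [228. 433.] [818.5  -5.3] [28.2 58.1] 8.6 cen [816.7  -9.1]
yellow 70 943 [322. 258.] [537.3 127.5] [34.  39.1] 60.5 cen [536.7 127.5]
blue 3 9677 [509. 243.] [548.1 361.3] [128.2 127.3] 81.3 cen [544.7 361.3]
blue 3 2004 [379. 421.] [821.  200.5] [192.8  43.3] 89.3 cen [814.7 208.3]
blue 3 690 [ 97. 468.] [ 900.4 -220.5] [41.6 70.2] 58.4 cen [ 898.9 -220.9]
```

View pics/w1.png

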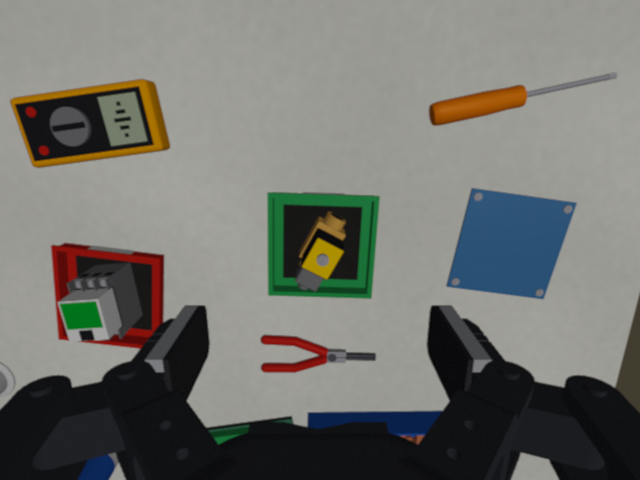

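Request:
{"name": "send_rows", "arguments": {
  "commands": [
    {"tx":0.03,"ty":0.0,"tz":-0.03,"fingers":0.085,"roll":-0.15},
    {"tx":0.0655,"ty":0.001,"tz":-0.07,"fingers":0.085,"roll":-0.3},
    {"tx":0.0655,"ty":0.001,"tz":-0.11,"fingers":0.085,"roll":-0.45},
    {"tx":0.0655,"ty":0.001,"tz":-0.15,"fingers":0.085,"roll":-0.515},
    {"tx":0.0655,"ty":0.001,"tz":-0.15,"fingers":0.085,"roll":-0.515},
    {"tx":0.0655,"ty":0.001,"tz":-0.18,"fingers":0.085,"roll":-0.515},
    {"tx":0.0655,"ty":0.001,"tz":-0.21,"fingers":0.085,"roll":-0.515},
    {"tx":0.0655,"ty":0.001,"tz":-0.24,"fingers":0.085,"roll":-0.515},
    {"tx":0.0655,"ty":0.001,"tz":-0.26,"fingers":0.085,"roll":-0.515},
    {"tx":0.0655,"ty":0.001,"tz":-0.275,"fingers":0.085,"roll":-0.515}
  ],
  "squeeze": 50
}}

```text
time_s: 2.9
position: [537.0, 128.4, 37.7]
orientation: [0.411, 1.529, -0.409]
ft_force: [0.0, 0.6, 0.6]
grip_width: 85.0
```

```bash
python3 -c "
from h import *
c=look('wrist','w2.png',[('yellow',74)]); snap('side','s2.png')
a=cv2.imread('pics/w2.png');b=cv2.imread('pics/s2.png')[150:300,200:400]
cv2.imwrite('pics/m2.png',np.vstack([cv2.resize(a,(400,300)),cv2.resize(b,(400,300))]))"
```

```text
2.9 [537.  128.4  37.7] [0.5   0.866 0.002] [ 0.17  0.28  1.55  0.    1.31 -0.88] 85.0
yellow 74 8265 [317. 351.] [535.2 128.9] [31.2 37.3] 60.8 cen [533.8 129.7]
```

View pics/m2.png

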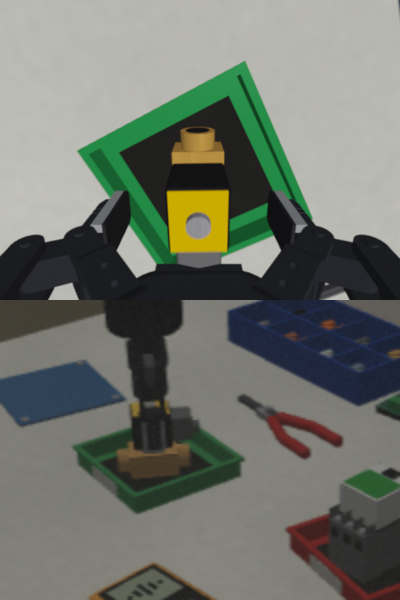

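Request:
{"name": "send_rows", "arguments": {
  "commands": [
    {"tx":0,"ty":0,"tz":0,"roll":0,"fingers":0.0},
    {"tx":0,"ty":0,"tz":0,"roll":0,"fingers":0.0},
    {"tx":0,"ty":0,"tz":0,"roll":0,"fingers":0.0},
    {"tx":0,"ty":0,"tz":0,"roll":0,"fingers":0.0},
    {"tx":0,"ty":0,"tz":0,"roll":0,"fingers":0.0},
    {"tx":0,"ty":0,"tz":0,"roll":0,"fingers":0.0},
    {"tx":0,"ty":0,"tz":0,"roll":0,"fingers":0.0},
    {"tx":0,"ty":0,"tz":0.01,"roll":0,"fingers":0.0},
    {"tx":0,"ty":0,"tz":0.03,"roll":0,"fingers":0.0},
    {"tx":0,"ty":0,"tz":0.06,"roll":0,"fingers":0.0}
  ]
}}

```text
time_s: 4.25
position: [534.8, 127.3, 95.4]
orientation: [0.411, 1.535, -0.414]
ft_force: [0.4, 0.6, -2.6]
grip_width: 33.4
```

Request:
{"name": "send_rows", "arguments": {
  "commands": [
    {"tx":0,"ty":0.02,"tz":0.01,"roll":0,"fingers":0.0},
    {"tx":0.003,"ty":0.06,"tz":0.01,"roll":0,"fingers":0.0},
    {"tx":0.006,"ty":0.11,"tz":0.01,"roll":0,"fingers":0.0},
    {"tx":0.009,"ty":0.16,"tz":0.01,"roll":0,"fingers":0.0},
    {"tx":0.0125,"ty":0.2,"tz":0.01,"roll":0,"fingers":0.0},
    {"tx":0.0125,"ty":0.23,"tz":0.0,"roll":0,"fingers":0.0},
    {"tx":0.0125,"ty":0.234,"tz":-0.01,"roll":0,"fingers":0.0},
    {"tx":0.0125,"ty":0.234,"tz":-0.03,"roll":0,"fingers":0.0},
    {"tx":0.0125,"ty":0.234,"tz":-0.045,"roll":0,"fingers":0.0},
    {"tx":0.0125,"ty":0.234,"tz":-0.05,"roll":0,"fingers":0.0}
  ]
}}

```text
time_s: 5.5
position: [547.9, 360.3, 44.2]
orientation: [0.411, 1.533, -0.415]
ft_force: [-0.0, 0.0, -3.5]
grip_width: 33.5
```

Request:
{"name": "send_rows", "arguments": {
  "commands": [
    {"tx":0,"ty":0,"tz":-0.002,"roll":0,"fingers":0.0},
    {"tx":0,"ty":0,"tz":-0.004,"roll":0,"fingers":0.0},
    {"tx":0,"ty":0,"tz":-0.006,"roll":0,"fingers":0.0},
    {"tx":0,"ty":0,"tz":-0.008,"roll":0,"fingers":0.0},
    {"tx":0,"ty":0,"tz":-0.008,"roll":0,"fingers":0.0},
    {"tx":0,"ty":0,"tz":-0.008,"roll":0,"fingers":0.0},
    {"tx":0,"ty":0,"tz":-0.008,"roll":0,"fingers":0.0},
    {"tx":0,"ty":0,"tz":-0.008,"roll":0,"fingers":0.0},
    {"tx":0,"ty":0,"tz":-0.008,"roll":0,"fingers":0.0},
    {"tx":0,"ty":0,"tz":-0.008,"roll":0,"fingers":0.0}
  ]
}}

```text
time_s: 6.75
position: [548.5, 361.6, 38.4]
orientation: [0.412, 1.531, -0.412]
ft_force: [0.1, -0.5, -3.0]
grip_width: 33.7
```

```bash
python3 -c "
from h import *
c=look('side','s3.png',[])
cv2.imwrite('pics/m3.png',cv2.resize(cv2.imread('pics/s3.png')[120:270,140:340],(800,600)))"
```

```text
6.8 [548.5 361.6  38.4] [0.502 0.865 0.   ] [ 0.53  0.55  1.19  0.    1.4  -0.52] 33.7
```

View pics/m3.png

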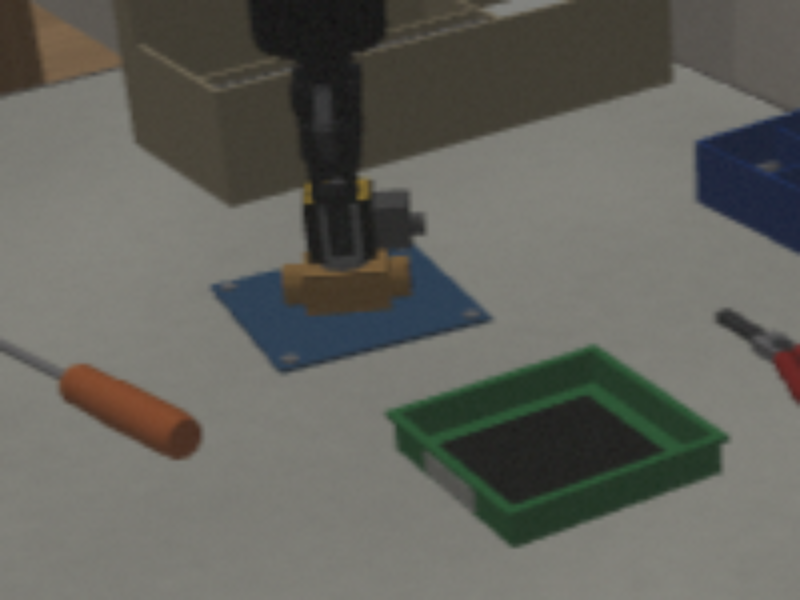

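Request:
{"name": "send_rows", "arguments": {
  "commands": [
    {"tx":0,"ty":0,"tz":-0.001,"roll":0,"fingers":0.0},
    {"tx":0,"ty":0,"tz":-0.002,"roll":0,"fingers":0.0},
    {"tx":0,"ty":0,"tz":-0.0025,"roll":0,"fingers":0.0},
    {"tx":0,"ty":0,"tz":-0.003,"roll":0,"fingers":0.0},
    {"tx":0,"ty":0,"tz":-0.003,"roll":0,"fingers":0.0},
    {"tx":0,"ty":0,"tz":-0.003,"roll":0,"fingers":0.0},
    {"tx":0,"ty":0,"tz":-0.003,"roll":0,"fingers":0.0},
    {"tx":0,"ty":0,"tz":-0.003,"roll":0,"fingers":0.0},
    {"tx":0,"ty":0,"tz":-0.003,"roll":0,"fingers":0.0},
    {"tx":0,"ty":0,"tz":-0.003,"roll":0,"fingers":0.0}
  ]
}}

```text
time_s: 8.05
position: [548.6, 361.7, 37.3]
orientation: [0.412, 1.531, -0.412]
ft_force: [-6.1, -2.9, 8.3]
grip_width: 33.2
```

Request:
{"name": "send_rows", "arguments": {
  "commands": [
    {"tx":0,"ty":0,"tz":0.001,"roll":0,"fingers":0.045},
    {"tx":0,"ty":0,"tz":0.001,"roll":0,"fingers":0.06},
    {"tx":0,"ty":0,"tz":0.001,"roll":0,"fingers":0.085},
    {"tx":0,"ty":0,"tz":0.001,"roll":0,"fingers":0.085},
    {"tx":0,"ty":0,"tz":0.01,"roll":0,"fingers":0.085},
    {"tx":0,"ty":0,"tz":0.03,"roll":0,"fingers":0.085},
    {"tx":0,"ty":0,"tz":0.08,"roll":0,"fingers":0.085},
    {"tx":0,"ty":-0.03,"tz":0.14,"roll":0.1,"fingers":0.085},
    {"tx":0,"ty":-0.07,"tz":0.2,"roll":0.2,"fingers":0.085},
    {"tx":0,"ty":-0.12,"tz":0.26,"roll":0.3,"fingers":0.085}
  ]
}}

```text
time_s: 9.3
position: [548.2, 259.3, 276.3]
orientation: [0.175, 1.561, -0.173]
ft_force: [0.4, -0.3, 0.6]
grip_width: 84.9
```

Request:
{"name": "send_rows", "arguments": {
  "commands": [
    {"tx":0,"ty":-0.05,"tz":0.0,"roll":0.1,"fingers":0.085},
    {"tx":0,"ty":-0.1,"tz":0.0,"roll":0.2,"fingers":0.085},
    {"tx":0,"ty":-0.15,"tz":0.0,"roll":0.2,"fingers":0.085},
    {"tx":0,"ty":-0.2,"tz":0,"roll":0.2,"fingers":0.085},
    {"tx":0,"ty":-0.25,"tz":0,"roll":0.2,"fingers":0.085},
    {"tx":-0.01,"ty":-0.3,"tz":0,"roll":0.2,"fingers":0.085},
    {"tx":-0.02,"ty":-0.35,"tz":0,"roll":0.2,"fingers":0.085},
    {"tx":-0.02,"ty":-0.37,"tz":0,"roll":0.2,"fingers":0.085},
    {"tx":-0.02,"ty":-0.38,"tz":0,"roll":0.2,"fingers":0.085},
    {"tx":-0.02,"ty":-0.38,"tz":0,"roll":0.2,"fingers":0.085}
  ]
}}

```text
time_s: 10.55
position: [528.8, -119.4, 272.5]
orientation: [0.02, 1.57, -0.02]
ft_force: [0.3, 0.5, 0.2]
grip_width: 85.0
```

```bash
python3 -c "
from h import *
look('wrist','w4.png',[('red',22),('green',84),('green',22),('yellow',74)])"
```

```text
10.6 [ 528.8 -119.4  272.5] [0.025 1.    0.   ] [-0.29  0.09  1.28  0.    1.77 -1.84] 85.0
red 22 6139 [298. 262.] [ 606.1 -143.1] [128.5 129.9] 81.7 cen [ 602.5 -144. ]
red 22 1476 [ 58. 142.] [ 468.1 -380.8] [51.6 28.3] 88.5 cen [ 467.7 -380.8]
red 22 1097 [500. 323.] [687.7  78.5] [93.6 46.2] 66.8 cen [683.9  88. ]
red 22 153 [250.  40.] [ 380.7 -179.9] [11.2 11.2] 85.8 cen [ 380.5 -179.8]
green 84 8082 [557. 199.] [527.4  84.8] [112.6 107.6] 87.3 cen [525.1  91.4]
green 84 1215 [302. 277.] [ 594.6 -136.7] [30.4 38.2] 3.5 cen [ 594.3 -136.7]
green 84 937 [412. 419.] [761.3 -23.6] [26.6 66.5] 11.0 cen [761.7 -25.8]
green 22 8082 [557. 199.] [541. 123.] [133.8 127.9] 87.3 cen [538.3 130.8]
green 22 1215 [302. 277.] [ 620.8 -140.1] [36.1 45.3] 3.5 cen [ 620.5 -140.1]
green 22 937 [412. 419.] [818.8  -5.8] [31.6 79. ] 11.0 cen [819.3  -8.4]
yellow 74 8508 [ 86. 143.] [ 471.6 -318.7] [116.6 111.9] 85.9 cen [ 467.3 -321.3]
```

View pics/w4.png

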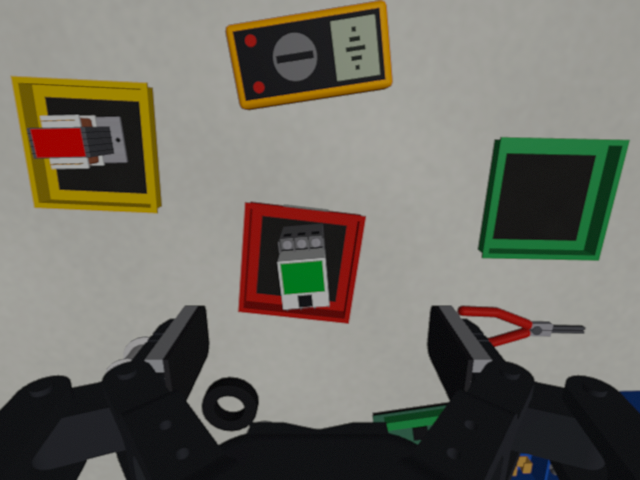

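Request:
{"name": "send_rows", "arguments": {
  "commands": [
    {"tx":0.02,"ty":-0.005,"tz":-0.03,"roll":0.03,"fingers":0.085},
    {"tx":0.04,"ty":-0.01,"tz":-0.06,"roll":0.06,"fingers":0.085},
    {"tx":0.06,"ty":-0.017,"tz":-0.09,"roll":0.086,"fingers":0.085},
    {"tx":0.07,"ty":-0.017,"tz":-0.12,"roll":0.086,"fingers":0.085},
    {"tx":0.07,"ty":-0.017,"tz":-0.14,"roll":0.086,"fingers":0.085},
    {"tx":0.07,"ty":-0.017,"tz":-0.15,"roll":0.086,"fingers":0.085},
    {"tx":0.07,"ty":-0.017,"tz":-0.15,"roll":0.086,"fingers":0.085},
    {"tx":0.07,"ty":-0.017,"tz":-0.15,"roll":0.086,"fingers":0.085},
    {"tx":0.07,"ty":-0.017,"tz":-0.15,"roll":0.086,"fingers":0.085},
    {"tx":0.07,"ty":-0.017,"tz":-0.15,"roll":0.086,"fingers":0.085}
  ]
}}

```text
time_s: 11.85
position: [598.7, -136.9, 122.9]
orientation: [-0.047, 1.569, 0.047]
ft_force: [-0.1, -0.1, 0.5]
grip_width: 85.3
```

```bash
python3 -c "
from h import *
look('wrist','w5.png',[('green',84)])"
```

```text
11.8 [ 598.7 -136.9  122.9] [-0.06   0.998 -0.   ] [-0.29  0.36  1.27  0.    1.51 -1.92] 85.3
green 84 4315 [321. 265.] [ 594.9 -136.7] [30.6 38.8] 3.5 cen [ 594.3 -136.8]
green 84 3911 [622. 203.] [548.7   1.4] [79.7 23.3] 17.5 cen [553.8   6.7]
```

View pics/w5.png

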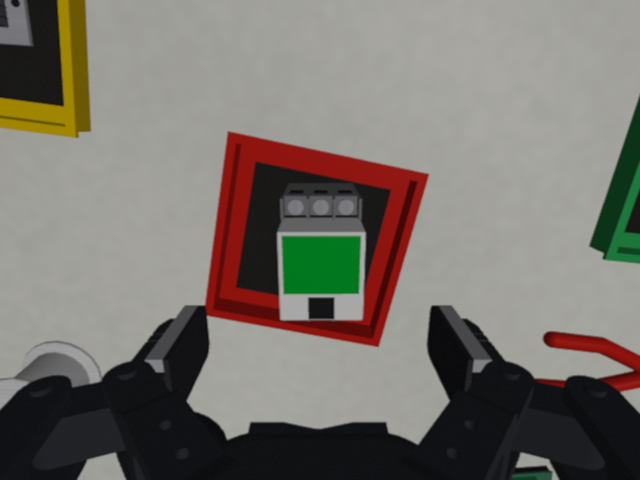

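Request:
{"name": "send_rows", "arguments": {
  "commands": [
    {"tx":0.0035,"ty":0.0005,"tz":-0.025,"roll":0,"fingers":0.085},
    {"tx":0.0035,"ty":0.0005,"tz":-0.05,"roll":0,"fingers":0.085},
    {"tx":0.0035,"ty":0.0005,"tz":-0.07,"roll":0,"fingers":0.085},
    {"tx":0.0035,"ty":0.0005,"tz":-0.082,"roll":0,"fingers":0.085},
    {"tx":0.0035,"ty":0.0005,"tz":-0.084,"roll":0,"fingers":0.085},
    {"tx":0.0035,"ty":0.0005,"tz":-0.084,"roll":0,"fingers":0.085},
    {"tx":0.0035,"ty":0.0005,"tz":-0.084,"roll":0,"fingers":0.0},
    {"tx":0.0035,"ty":0.0005,"tz":-0.084,"roll":0,"fingers":0.0},
    {"tx":0.0035,"ty":0.0005,"tz":-0.084,"roll":0,"fingers":0.0},
    {"tx":0.0035,"ty":0.0005,"tz":-0.084,"roll":0,"fingers":0.0}
  ],
  "squeeze": 70
}}

```text
time_s: 13.15
position: [602.5, -136.3, 39.0]
orientation: [-0.048, 1.569, 0.047]
ft_force: [-0.4, 1.2, 4.7]
grip_width: 44.3
```

Request:
{"name": "send_rows", "arguments": {
  "commands": [
    {"tx":0,"ty":0,"tz":0,"roll":0,"fingers":0.0},
    {"tx":0,"ty":0,"tz":0,"roll":0,"fingers":0.0},
    {"tx":0,"ty":0,"tz":0.005,"roll":0,"fingers":0.0},
    {"tx":0,"ty":0,"tz":0.015,"roll":0,"fingers":0.0},
    {"tx":0,"ty":0,"tz":0.03,"roll":0,"fingers":0.0},
    {"tx":0,"ty":0,"tz":0.05,"roll":0,"fingers":0.0},
    {"tx":0,"ty":0,"tz":0.065,"roll":0,"fingers":0.0},
    {"tx":0,"ty":0,"tz":0.07,"roll":0,"fingers":0.0},
    {"tx":0,"ty":0,"tz":0.07,"roll":0,"fingers":0.0},
    {"tx":0,"ty":0,"tz":0.07,"roll":0,"fingers":0.0}
  ]
}}

```text
time_s: 14.4
position: [601.5, -136.2, 107.2]
orientation: [-0.047, 1.572, 0.048]
ft_force: [-0.4, 0.5, -4.5]
grip_width: 44.4
```

Request:
{"name": "send_rows", "arguments": {
  "commands": [
    {"tx":-0.005,"ty":0.03,"tz":0.0,"roll":-0.03,"fingers":0.0},
    {"tx":-0.02,"ty":0.08,"tz":0.0,"roll":-0.06,"fingers":0.0},
    {"tx":-0.03,"ty":0.13,"tz":0.0,"roll":-0.09,"fingers":0.0},
    {"tx":-0.04,"ty":0.18,"tz":0.0,"roll":-0.108,"fingers":0.0},
    {"tx":-0.055,"ty":0.23,"tz":0.0,"roll":-0.108,"fingers":0.0},
    {"tx":-0.0615,"ty":0.258,"tz":0.0,"roll":-0.108,"fingers":0.0},
    {"tx":-0.0615,"ty":0.263,"tz":-0.01,"roll":-0.108,"fingers":0.0},
    {"tx":-0.0615,"ty":0.263,"tz":-0.03,"roll":-0.108,"fingers":0.0},
    {"tx":-0.0615,"ty":0.263,"tz":-0.05,"roll":-0.108,"fingers":0.0},
    {"tx":-0.0615,"ty":0.263,"tz":-0.06,"roll":-0.108,"fingers":0.0}
  ]
}}

```text
time_s: 15.65
position: [539.6, 125.7, 46.0]
orientation: [0.038, 1.574, -0.039]
ft_force: [0.0, 0.1, -4.2]
grip_width: 44.2
```

Request:
{"name": "send_rows", "arguments": {
  "commands": [
    {"tx":0,"ty":0,"tz":-0.002,"roll":0,"fingers":0.0},
    {"tx":0,"ty":0,"tz":-0.004,"roll":0,"fingers":0.0},
    {"tx":0,"ty":0,"tz":-0.006,"roll":0,"fingers":0.0},
    {"tx":0,"ty":0,"tz":-0.008,"roll":0,"fingers":0.0},
    {"tx":0,"ty":0,"tz":-0.009,"roll":0,"fingers":0.0},
    {"tx":0,"ty":0,"tz":-0.01,"roll":0,"fingers":0.0},
    {"tx":0,"ty":0,"tz":-0.01,"roll":0,"fingers":0.0},
    {"tx":0,"ty":0,"tz":-0.01,"roll":0,"fingers":0.0},
    {"tx":0,"ty":0,"tz":-0.01,"roll":0,"fingers":0.0},
    {"tx":0,"ty":0,"tz":-0.01,"roll":0,"fingers":0.0}
  ]
}}

```text
time_s: 16.9
position: [540.6, 126.7, 39.0]
orientation: [0.038, 1.57, -0.037]
ft_force: [-5.4, -0.9, 5.8]
grip_width: 44.2
```

```bash
python3 -c "
from h import *
look('wrist','w6.png',[('green',84),('green',22)]);snap('side','s6.png')
a=cv2.imread('pics/w6.png');b=cv2.imread('pics/s6.png')[150:300,200:400]
cv2.imwrite('pics/m6.png',np.vstack([cv2.resize(a,(400,300)),cv2.resize(b,(400,300))]))"
```

```text
16.9 [540.6 126.7  39. ] [0.048 0.999 0.   ] [ 0.16  0.29  1.53  0.    1.32 -1.36] 44.2
green 84 26253 [322. 219.] [503.4 128.5] [78. 61.] 87.2 cen [491.4 129.5]
green 84 12126 [318. 353.] [532.6 126.3] [38.8 31. ] 87.3 cen [531.8 126.3]
green 22 26253 [322. 219.] [526.8 127.9] [128.2 100.3] 87.2 cen [507.1 129.5]
green 22 12126 [318. 353.] [574.9 124.2] [63.8 50.9] 87.3 cen [573.5 124.2]
```

View pics/m6.png

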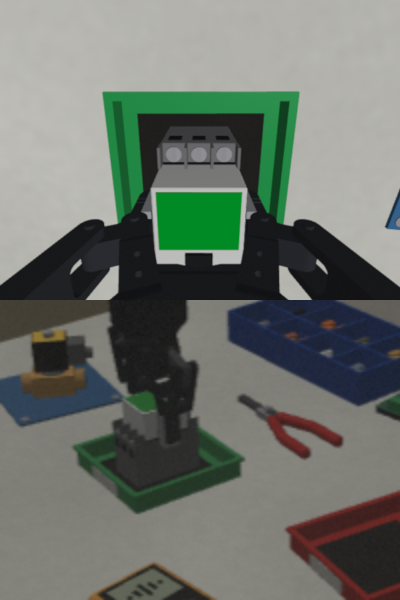

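Request:
{"name": "send_rows", "arguments": {
  "commands": [
    {"tx":0,"ty":0,"tz":0.001,"roll":0,"fingers":0.055},
    {"tx":0,"ty":0,"tz":0.001,"roll":0,"fingers":0.07},
    {"tx":0,"ty":0,"tz":0.001,"roll":0,"fingers":0.085},
    {"tx":0,"ty":0,"tz":0.001,"roll":0,"fingers":0.085},
    {"tx":0,"ty":0,"tz":0.01,"roll":0,"fingers":0.085},
    {"tx":0,"ty":0,"tz":0.03,"roll":0,"fingers":0.085},
    {"tx":0,"ty":0,"tz":0.06,"roll":0,"fingers":0.085},
    {"tx":0,"ty":0,"tz":0.1,"roll":0,"fingers":0.085},
    {"tx":0,"ty":0,"tz":0.13,"roll":0,"fingers":0.085},
    {"tx":0,"ty":0,"tz":0.13,"roll":0,"fingers":0.085}
  ]
}}

```text
time_s: 18.25
position: [541.9, 126.9, 171.8]
orientation: [0.038, 1.564, -0.036]
ft_force: [0.4, -0.1, 0.5]
grip_width: 85.2
```

Request:
{"name": "send_rows", "arguments": {
  "commands": [
    {"tx":0,"ty":-0.05,"tz":0.0,"roll":0,"fingers":0.085},
    {"tx":0,"ty":-0.1,"tz":0,"roll":0,"fingers":0.085},
    {"tx":-0.01,"ty":-0.15,"tz":0,"roll":0,"fingers":0.085},
    {"tx":-0.02,"ty":-0.2,"tz":0,"roll":0,"fingers":0.085},
    {"tx":-0.03,"ty":-0.25,"tz":0,"roll":0,"fingers":0.085},
    {"tx":-0.04,"ty":-0.3,"tz":0,"roll":0,"fingers":0.085},
    {"tx":-0.05,"ty":-0.35,"tz":0,"roll":0,"fingers":0.085},
    {"tx":-0.06,"ty":-0.4,"tz":0,"roll":0,"fingers":0.085},
    {"tx":-0.07,"ty":-0.45,"tz":0,"roll":0,"fingers":0.085},
    {"tx":-0.08,"ty":-0.485,"tz":0,"roll":0,"fingers":0.085}
  ]
}}

```text
time_s: 19.5
position: [459.3, -360.0, 166.6]
orientation: [0.04, 1.572, -0.037]
ft_force: [-0.1, 0.2, 0.6]
grip_width: 84.9
```

Request:
{"name": "send_rows", "arguments": {
  "commands": [
    {"tx":0,"ty":0,"tz":0.0,"roll":0,"fingers":0.085},
    {"tx":0,"ty":0,"tz":0,"roll":0,"fingers":0.085},
    {"tx":0,"ty":0,"tz":0,"roll":0,"fingers":0.085},
    {"tx":0,"ty":0,"tz":0,"roll":0,"fingers":0.085},
    {"tx":0,"ty":0,"tz":0,"roll":0,"fingers":0.085},
    {"tx":0,"ty":0,"tz":0,"roll":0,"fingers":0.085},
    {"tx":0,"ty":0,"tz":0,"roll":0,"fingers":0.085},
    {"tx":0,"ty":0,"tz":0,"roll":0,"fingers":0.085},
    {"tx":0,"ty":0,"tz":0,"roll":0,"fingers":0.085},
    {"tx":0,"ty":0,"tz":0,"roll":0,"fingers":0.085}
  ]
}}

```text
time_s: 20.75
position: [460.5, -358.4, 168.2]
orientation: [0.038, 1.57, -0.038]
ft_force: [0.8, -0.1, 0.2]
grip_width: 85.1
```

```bash
python3 -c "
from h import *
look('wrist','w7.png',[('yellow',22),('red',52),('red',22)])"
```

```text
20.8 [ 460.5 -358.4  168.2] [0.048 0.999 0.   ] [-0.72  0.24  1.32  0.    1.58 -2.25] 85.1
yellow 22 13388 [328. 232.] [ 473.6 -352.8] [128.9 129.1] 85.9 cen [ 470.4 -352. ]
red 52 5059 [583. 332.] [ 564.4 -168. ] [123.1  87.6] 81.7 cen [ 551.2 -159. ]
red 52 2314 [315. 239.] [ 466.7 -361.5] [27.2 46.8] 0.2 cen [ 466.2 -361.5]
red 52 742 [ 22. 257.] [ 467.5 -573.8] [72.9 15.3] 0.9 cen [ 469.8 -574.2]
red 52 238 [573. 102.] [ 382.8 -191.4] [10.7 10.2] 70.7 cen [ 382.7 -191.5]
red 52 211 [572. 160.] [ 419.6 -187.2] [10.4 10.2] 48.0 cen [ 419.5 -187.1]
red 22 5059 [583. 332.] [ 585.1 -146.1] [137.4  97.8] 81.7 cen [ 570.4 -136.1]
red 22 2314 [315. 239.] [ 476.  -362.2] [30.4 52.2] 0.2 cen [ 475.4 -362.2]
red 22 742 [ 22. 257.] [ 476.8 -599.2] [81.3 17. ] 0.9 cen [ 479.5 -599.7]
red 22 238 [573. 102.] [ 382.3 -172.3] [11.9 11.4] 70.7 cen [ 382.2 -172.4]
red 22 211 [572. 160.] [ 423.4 -167.6] [11.6 11.4] 48.0 cen [ 423.3 -167.5]
```

View pics/w7.png

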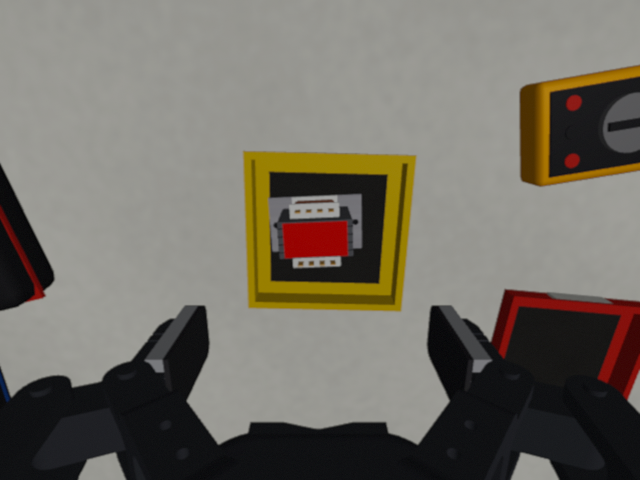

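Request:
{"name": "send_rows", "arguments": {
  "commands": [
    {"tx":0.006,"ty":-0.003,"tz":-0.03,"roll":0.052,"fingers":0.066},
    {"tx":0.006,"ty":-0.003,"tz":-0.07,"roll":0.052,"fingers":0.066},
    {"tx":0.006,"ty":-0.003,"tz":-0.1,"roll":0.052,"fingers":0.066},
    {"tx":0.006,"ty":-0.003,"tz":-0.12,"roll":0.052,"fingers":0.066},
    {"tx":0.006,"ty":-0.003,"tz":-0.13,"roll":0.052,"fingers":0.066},
    {"tx":0.006,"ty":-0.003,"tz":-0.137,"roll":0.052,"fingers":0.066},
    {"tx":0.006,"ty":-0.003,"tz":-0.144,"roll":0.052,"fingers":0.066},
    {"tx":0.006,"ty":-0.003,"tz":-0.149,"roll":0.052,"fingers":0.066},
    {"tx":0.006,"ty":-0.003,"tz":-0.152,"roll":0.052,"fingers":0.066},
    {"tx":0.006,"ty":-0.003,"tz":-0.152,"roll":0.052,"fingers":0.066}
  ]
}}

```text
time_s: 22.05
position: [466.5, -361.3, 16.1]
orientation: [-0.003, 1.571, 0.003]
ft_force: [0.4, 1.5, -0.5]
grip_width: 66.1
```

```bash
python3 -c "
from h import *
look('wrist','w8.png',[('red',52)]);snap('side','s8.png')
a=cv2.imread('pics/w8.png');b=cv2.imread('pics/s8.png')[300:450,340:540]
cv2.imwrite('pics/m8.png',np.vstack([cv2.resize(a,(400,300)),cv2.resize(b,(400,300))]))"
```

```text
22.1 [ 466.5 -361.3   16.1] [-0.004  1.     0.   ] [-0.72  0.4   1.44  0.    1.3  -2.3 ] 66.1
red 52 9812 [320. 357.] [ 466.  -361.4] [45.9 26.3] 90.0 cen [ 465.3 -361.4]
```

View pics/m8.png

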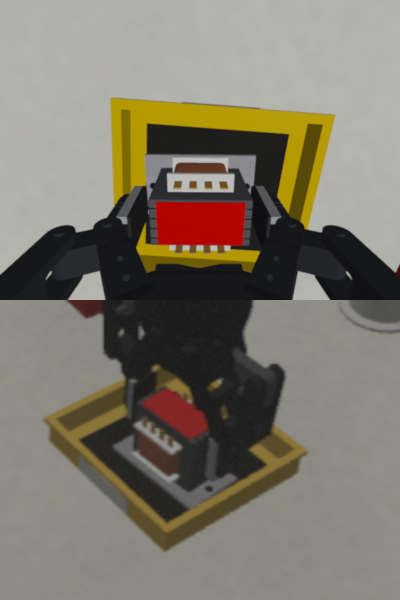

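Well centred between the pads, no contact force. Close and lift.

Request:
{"name": "send_rows", "arguments": {
  "commands": [
    {"tx":0,"ty":0,"tz":0,"roll":0,"fingers":0.0},
    {"tx":0,"ty":0,"tz":0,"roll":0,"fingers":0.0},
    {"tx":0,"ty":0,"tz":0,"roll":0,"fingers":0.0},
    {"tx":0,"ty":0,"tz":0,"roll":0,"fingers":0.0},
    {"tx":0,"ty":0,"tz":0.005,"roll":0,"fingers":0.0},
    {"tx":0,"ty":0,"tz":0.015,"roll":0,"fingers":0.0},
    {"tx":0,"ty":0,"tz":0.03,"roll":0,"fingers":0.0},
    {"tx":0,"ty":0,"tz":0.05,"roll":0,"fingers":0.0},
    {"tx":0,"ty":0,"tz":0.07,"roll":0,"fingers":0.0},
    {"tx":0,"ty":0,"tz":0.07,"roll":0,"fingers":0.0}
  ]
}}

```text
time_s: 23.4
position: [467.7, -362.3, 89.4]
orientation: [-0.006, 1.567, 0.001]
ft_force: [0.3, -0.8, -4.2]
grip_width: 52.8
```

Request:
{"name": "send_rows", "arguments": {
  "commands": [
    {"tx":0.01,"ty":0.02,"tz":0.01,"roll":-0.03,"fingers":0.0},
    {"tx":0.035,"ty":0.055,"tz":0.01,"roll":-0.06,"fingers":0.0},
    {"tx":0.06,"ty":0.095,"tz":0.01,"roll":-0.09,"fingers":0.0},
    {"tx":0.085,"ty":0.135,"tz":0.01,"roll":-0.12,"fingers":0.0},
    {"tx":0.11,"ty":0.175,"tz":0.01,"roll":-0.148,"fingers":0.0},
    {"tx":0.13,"ty":0.205,"tz":0.01,"roll":-0.148,"fingers":0.0},
    {"tx":0.139,"ty":0.218,"tz":0.0,"roll":-0.148,"fingers":0.0},
    {"tx":0.139,"ty":0.218,"tz":-0.02,"roll":-0.148,"fingers":0.0},
    {"tx":0.139,"ty":0.218,"tz":-0.045,"roll":-0.148,"fingers":0.0},
    {"tx":0.139,"ty":0.218,"tz":-0.06,"roll":-0.148,"fingers":0.0}
  ]
}}

```text
time_s: 24.65
position: [603.4, -144.3, 22.9]
orientation: [0.115, 1.572, -0.114]
ft_force: [0.9, -0.3, -4.9]
grip_width: 53.2
```

```bash
python3 -c "
from h import *
c=look('wrist','w9.png',[('red',22),('red',60)])"
```

```text
24.6 [ 603.4 -144.3   22.9] [0.145 0.989 0.   ] [-0.29  0.48  1.32 -0.    1.34 -1.72] 53.2
red 22 28589 [327. 225.] [ 586.5 -140.2] [127.5  87.9] 81.6 cen [ 568.9 -136.3]
red 22 14012 [318. 372.] [ 638.8 -150.2] [74.2 58.5] 81.7 cen [ 634.9 -149.7]
red 60 28589 [327. 225.] [ 571.7 -138.6] [93.5 64.4] 81.6 cen [ 558.8 -135.7]
red 60 14012 [318. 372.] [ 610.1 -145.9] [54.4 42.9] 81.7 cen [ 607.2 -145.6]
```

View pics/w9.png

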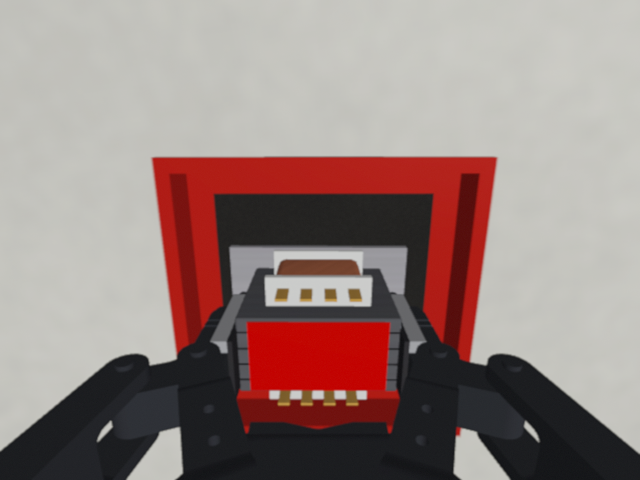

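Request:
{"name": "send_rows", "arguments": {
  "commands": [
    {"tx":0.001,"ty":0,"tz":-0.002,"roll":0,"fingers":0.0},
    {"tx":0.001,"ty":0,"tz":-0.004,"roll":0,"fingers":0.0},
    {"tx":0.001,"ty":0,"tz":-0.006,"roll":0,"fingers":0.0},
    {"tx":0.001,"ty":0,"tz":-0.008,"roll":0,"fingers":0.0},
    {"tx":0.001,"ty":0,"tz":-0.009,"roll":0,"fingers":0.0},
    {"tx":0.001,"ty":0,"tz":-0.01,"roll":0,"fingers":0.0},
    {"tx":0.001,"ty":0,"tz":-0.01,"roll":0,"fingers":0.0},
    {"tx":0.001,"ty":0,"tz":-0.01,"roll":0,"fingers":0.0},
    {"tx":0.001,"ty":0,"tz":-0.01,"roll":0,"fingers":0.0},
    {"tx":0.001,"ty":0,"tz":-0.01,"roll":0,"fingers":0.0}
  ]
}}

```text
time_s: 25.95
position: [606.6, -143.4, 16.8]
orientation: [0.113, 1.568, -0.113]
ft_force: [-5.1, 1.5, 4.9]
grip_width: 53.1
```

Request:
{"name": "send_rows", "arguments": {
  "commands": [
    {"tx":0,"ty":0,"tz":0.001,"roll":0,"fingers":0.06},
    {"tx":0,"ty":0,"tz":0.001,"roll":0,"fingers":0.07},
    {"tx":0,"ty":0,"tz":0.001,"roll":0,"fingers":0.07},
    {"tx":0,"ty":0,"tz":0.001,"roll":0,"fingers":0.07},
    {"tx":0,"ty":0,"tz":0.01,"roll":0,"fingers":0.07},
    {"tx":0,"ty":0,"tz":0.03,"roll":0,"fingers":0.07},
    {"tx":0,"ty":0,"tz":0.06,"roll":0,"fingers":0.085},
    {"tx":0,"ty":0,"tz":0.1,"roll":0,"fingers":0.085},
    {"tx":0,"ty":0,"tz":0.15,"roll":0,"fingers":0.085},
    {"tx":0,"ty":0,"tz":0.19,"roll":0,"fingers":0.085}
  ]
}}

```text
time_s: 27.2
position: [606.8, -143.4, 210.7]
orientation: [0.112, 1.564, -0.113]
ft_force: [0.4, 1.3, 0.0]
grip_width: 84.9
```

Request:
{"name": "send_rows", "arguments": {
  "commands": [
    {"tx":0,"ty":0.05,"tz":0.0,"roll":-0.05,"fingers":0.085},
    {"tx":-0.01,"ty":0.1,"tz":0,"roll":-0.1,"fingers":0.085},
    {"tx":-0.02,"ty":0.15,"tz":0,"roll":-0.15,"fingers":0.085},
    {"tx":-0.03,"ty":0.2,"tz":0,"roll":-0.2,"fingers":0.085},
    {"tx":-0.04,"ty":0.25,"tz":0,"roll":-0.25,"fingers":0.085},
    {"tx":-0.05,"ty":0.3,"tz":0,"roll":-0.3,"fingers":0.085},
    {"tx":-0.06,"ty":0.35,"tz":0,"roll":-0.35,"fingers":0.085},
    {"tx":-0.06,"ty":0.4,"tz":0,"roll":-0.378,"fingers":0.085},
    {"tx":-0.06,"ty":0.45,"tz":0,"roll":-0.378,"fingers":0.085},
    {"tx":-0.06,"ty":0.49,"tz":0,"roll":-0.378,"fingers":0.085}
  ]
}}

```text
time_s: 28.45
position: [546.2, 348.7, 208.2]
orientation: [0.41, 1.53, -0.407]
ft_force: [0.3, -0.5, 0.7]
grip_width: 85.1
```

Request:
{"name": "send_rows", "arguments": {
  "commands": [
    {"tx":0,"ty":0.01,"tz":-0.02,"roll":0,"fingers":0.085},
    {"tx":0,"ty":0.015,"tz":-0.05,"roll":0,"fingers":0.085},
    {"tx":0,"ty":0.015,"tz":-0.07,"roll":0,"fingers":0.085},
    {"tx":0,"ty":0.015,"tz":-0.08,"roll":0,"fingers":0.085},
    {"tx":0,"ty":0.015,"tz":-0.08,"roll":0,"fingers":0.085},
    {"tx":0,"ty":0.015,"tz":-0.08,"roll":0,"fingers":0.085},
    {"tx":0,"ty":0.015,"tz":-0.08,"roll":0,"fingers":0.085},
    {"tx":0,"ty":0.015,"tz":-0.08,"roll":0,"fingers":0.085},
    {"tx":0,"ty":0.015,"tz":-0.08,"roll":0,"fingers":0.085},
    {"tx":0,"ty":0.015,"tz":-0.08,"roll":0,"fingers":0.085}
  ]
}}

```text
time_s: 29.7
position: [546.5, 361.7, 126.2]
orientation: [0.409, 1.532, -0.409]
ft_force: [0.1, 1.4, 0.5]
grip_width: 85.1
```

```bash
python3 -c "
from h import *
look('wrist','w10.png',[('yellow',73)])"
```

```text
29.7 [546.5 361.7 126.2] [0.498 0.867 0.   ] [ 0.53  0.47  1.12  0.    1.55 -0.52] 85.1
yellow 73 3223 [321. 263.] [548.6 362. ] [31.7 37.9] 60.8 cen [547.9 362.5]
```

View pics/w10.png

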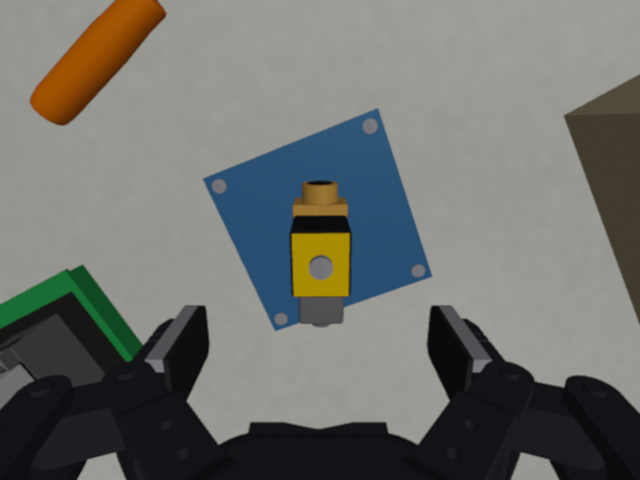

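Request:
{"name": "send_rows", "arguments": {
  "commands": [
    {"tx":0.002,"ty":0.0,"tz":-0.03,"roll":0,"fingers":0.085},
    {"tx":0.002,"ty":0.0,"tz":-0.06,"roll":0,"fingers":0.085},
    {"tx":0.002,"ty":0.0,"tz":-0.08,"roll":0,"fingers":0.085},
    {"tx":0.002,"ty":0.0,"tz":-0.089,"roll":0,"fingers":0.085},
    {"tx":0.002,"ty":0.0,"tz":-0.089,"roll":0,"fingers":0.085},
    {"tx":0.002,"ty":0.0,"tz":-0.089,"roll":0,"fingers":0.0},
    {"tx":0.002,"ty":0.0,"tz":-0.089,"roll":0,"fingers":0.0},
    {"tx":0.002,"ty":0.0,"tz":-0.089,"roll":0,"fingers":0.0},
    {"tx":0.002,"ty":0.0,"tz":-0.089,"roll":0,"fingers":0.0},
    {"tx":0.002,"ty":0.0,"tz":-0.089,"roll":0,"fingers":0.0}
  ],
  "squeeze": 50
}}

```text
time_s: 31.0
position: [548.9, 362.0, 38.1]
orientation: [0.41, 1.531, -0.408]
ft_force: [1.2, 1.2, 4.7]
grip_width: 33.7
```

Request:
{"name": "send_rows", "arguments": {
  "commands": [
    {"tx":0,"ty":0,"tz":0,"roll":0,"fingers":0.0},
    {"tx":0,"ty":0,"tz":0,"roll":0,"fingers":0.0},
    {"tx":0,"ty":0,"tz":0.005,"roll":0,"fingers":0.0},
    {"tx":0,"ty":0,"tz":0.02,"roll":0,"fingers":0.0},
    {"tx":0,"ty":0,"tz":0.05,"roll":0,"fingers":0.0},
    {"tx":0,"ty":0,"tz":0.09,"roll":0,"fingers":0.0},
    {"tx":0,"ty":0,"tz":0.13,"roll":0,"fingers":0.0},
    {"tx":0,"ty":0,"tz":0.16,"roll":0,"fingers":0.0},
    {"tx":0,"ty":0,"tz":0.18,"roll":0,"fingers":0.0},
    {"tx":0,"ty":0,"tz":0.18,"roll":0,"fingers":0.0}
  ]
}}

```text
time_s: 32.25
position: [549.0, 361.9, 219.6]
orientation: [0.411, 1.529, -0.407]
ft_force: [0.4, -0.4, -3.2]
grip_width: 33.5
```

Request:
{"name": "send_rows", "arguments": {
  "commands": [
    {"tx":0,"ty":-0.02,"tz":0,"roll":0.03,"fingers":0.0},
    {"tx":0,"ty":-0.06,"tz":0,"roll":0.06,"fingers":0.0},
    {"tx":0,"ty":-0.11,"tz":0,"roll":0.1,"fingers":0.0},
    {"tx":0,"ty":-0.16,"tz":0,"roll":0.15,"fingers":0.0},
    {"tx":0,"ty":-0.21,"tz":0,"roll":0.2,"fingers":0.0},
    {"tx":0,"ty":-0.26,"tz":0,"roll":0.25,"fingers":0.0},
    {"tx":0,"ty":-0.31,"tz":0,"roll":0.3,"fingers":0.0},
    {"tx":0,"ty":-0.36,"tz":0,"roll":0.35,"fingers":0.0},
    {"tx":0,"ty":-0.41,"tz":0,"roll":0.4,"fingers":0.0},
    {"tx":0,"ty":-0.45,"tz":0,"roll":0.45,"fingers":0.0}
  ]
}}

```text
time_s: 33.5
position: [547.6, -90.2, 215.7]
orientation: [0.056, 1.573, -0.056]
ft_force: [-0.1, -0.1, -3.3]
grip_width: 33.8
```

Request:
{"name": "send_rows", "arguments": {
  "commands": [
    {"tx":-0.01,"ty":-0.04,"tz":0,"roll":0,"fingers":0.0},
    {"tx":-0.02,"ty":-0.09,"tz":0,"roll":0,"fingers":0.0},
    {"tx":-0.035,"ty":-0.14,"tz":0,"roll":0,"fingers":0.0},
    {"tx":-0.05,"ty":-0.19,"tz":0,"roll":0,"fingers":0.0},
    {"tx":-0.065,"ty":-0.23,"tz":-0.01,"roll":0,"fingers":0.0},
    {"tx":-0.075,"ty":-0.26,"tz":-0.03,"roll":0,"fingers":0.0},
    {"tx":-0.075,"ty":-0.265,"tz":-0.06,"roll":0,"fingers":0.0},
    {"tx":-0.075,"ty":-0.265,"tz":-0.09,"roll":0,"fingers":0.0},
    {"tx":-0.075,"ty":-0.265,"tz":-0.1,"roll":0,"fingers":0.0},
    {"tx":-0.075,"ty":-0.265,"tz":-0.1,"roll":0,"fingers":0.0}
  ]
}}

```text
time_s: 34.75
position: [473.2, -352.9, 116.4]
orientation: [0.057, 1.572, -0.055]
ft_force: [0.6, -0.1, -3.4]
grip_width: 33.5
```

```bash
python3 -c "
from h import *
look('wrist','w11.png',[('yellow',22),('yellow',153)])"
```

```text
34.8 [ 473.2 -352.9  116.4] [0.072 0.997 0.001] [-0.7   0.3   1.35  0.    1.49 -2.2 ] 33.5
yellow 22 14974 [320. 207.] [ 473.7 -352.8] [128.9 128.1] 85.9 cen [ 451.  -350.8]
yellow 22 8194 [318. 353.] [ 560.9 -360.2] [70.  82.7] 86.3 cen [ 557.4 -359.8]
yellow 153 14974 [320. 207.] [ 432.7 -350.4] [57.3 57. ] 85.9 cen [ 422.6 -349.5]
yellow 153 8194 [318. 353.] [ 471.5 -353.7] [31.1 36.8] 86.3 cen [ 469.9 -353.5]
```

View pics/w11.png

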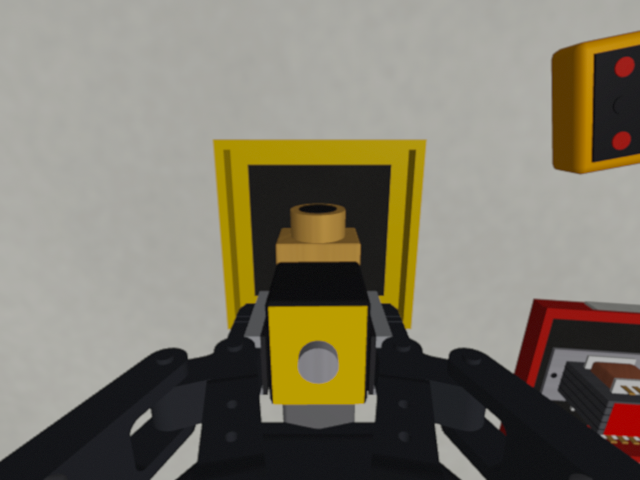

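Request:
{"name": "send_rows", "arguments": {
  "commands": [
    {"tx":0,"ty":0,"tz":-0.02,"roll":0,"fingers":0.0},
    {"tx":0,"ty":0,"tz":-0.04,"roll":0,"fingers":0.0},
    {"tx":0,"ty":0,"tz":-0.06,"roll":0,"fingers":0.0},
    {"tx":0,"ty":0,"tz":-0.07,"roll":0,"fingers":0.0},
    {"tx":0,"ty":0,"tz":-0.073,"roll":0,"fingers":0.0},
    {"tx":0,"ty":0,"tz":-0.075,"roll":0,"fingers":0.0},
    {"tx":0,"ty":0,"tz":-0.077,"roll":0,"fingers":0.0},
    {"tx":0,"ty":0,"tz":-0.078,"roll":0,"fingers":0.0},
    {"tx":0,"ty":0,"tz":-0.079,"roll":0,"fingers":0.0},
    {"tx":0,"ty":0,"tz":-0.079,"roll":0,"fingers":0.0}
  ]
}}

```text
time_s: 36.05
position: [473.5, -353.3, 38.2]
orientation: [0.056, 1.57, -0.056]
ft_force: [-0.3, 0.4, -3.6]
grip_width: 33.6
```

Request:
{"name": "send_rows", "arguments": {
  "commands": [
    {"tx":0,"ty":0,"tz":-0.001,"roll":0,"fingers":0.0},
    {"tx":0,"ty":0,"tz":-0.0015,"roll":0,"fingers":0.0},
    {"tx":0,"ty":0,"tz":-0.002,"roll":0,"fingers":0.0},
    {"tx":0,"ty":0,"tz":-0.002,"roll":0,"fingers":0.0},
    {"tx":0,"ty":0,"tz":-0.002,"roll":0,"fingers":0.0},
    {"tx":0,"ty":0,"tz":-0.002,"roll":0,"fingers":0.0},
    {"tx":0,"ty":0,"tz":-0.002,"roll":0,"fingers":0.0},
    {"tx":0,"ty":0,"tz":-0.002,"roll":0,"fingers":0.0},
    {"tx":0,"ty":0,"tz":-0.002,"roll":0,"fingers":0.0},
    {"tx":0,"ty":0,"tz":-0.002,"roll":0,"fingers":0.0}
  ]
}}

```text
time_s: 37.3
position: [473.7, -353.4, 38.0]
orientation: [0.056, 1.57, -0.057]
ft_force: [-5.1, 3.9, 8.3]
grip_width: 33.5
```

Contact. Release and back off to a viewing height.

Request:
{"name": "send_rows", "arguments": {
  "commands": [
    {"tx":0,"ty":0,"tz":0.001,"roll":0,"fingers":0.045},
    {"tx":0,"ty":0,"tz":0.001,"roll":0,"fingers":0.06},
    {"tx":0,"ty":0,"tz":0.001,"roll":0,"fingers":0.085},
    {"tx":0,"ty":0,"tz":0.001,"roll":0,"fingers":0.085},
    {"tx":0,"ty":0,"tz":0.01,"roll":0,"fingers":0.085},
    {"tx":0,"ty":0,"tz":0.03,"roll":0,"fingers":0.085},
    {"tx":0,"ty":0,"tz":0.07,"roll":0,"fingers":0.085},
    {"tx":0,"ty":0,"tz":0.12,"roll":0,"fingers":0.085},
    {"tx":0,"ty":0,"tz":0.17,"roll":0,"fingers":0.085},
    {"tx":0,"ty":0,"tz":0.22,"roll":0,"fingers":0.085}
  ]
}}

```text
time_s: 38.55
position: [473.3, -353.2, 259.9]
orientation: [0.055, 1.568, -0.058]
ft_force: [-0.5, 0.9, -0.1]
grip_width: 85.2
```

Request:
{"name": "send_rows", "arguments": {
  "commands": [
    {"tx":0.0,"ty":0.04,"tz":0.02,"roll":0,"fingers":0.085},
    {"tx":0.01,"ty":0.08,"tz":0.04,"roll":0,"fingers":0.085},
    {"tx":0.01,"ty":0.12,"tz":0.05,"roll":0,"fingers":0.085},
    {"tx":0.02,"ty":0.16,"tz":0.05,"roll":0,"fingers":0.085},
    {"tx":0.03,"ty":0.2,"tz":0.05,"roll":0,"fingers":0.085},
    {"tx":0.04,"ty":0.24,"tz":0.05,"roll":0,"fingers":0.085},
    {"tx":0.04,"ty":0.27,"tz":0.05,"roll":0,"fingers":0.085},
    {"tx":0.04,"ty":0.27,"tz":0.05,"roll":0,"fingers":0.085},
    {"tx":0.04,"ty":0.27,"tz":0.05,"roll":0,"fingers":0.085},
    {"tx":0.04,"ty":0.27,"tz":0.05,"roll":0,"fingers":0.085}
  ]
}}

```text
time_s: 39.8
position: [513.4, -84.3, 306.6]
orientation: [0.057, 1.57, -0.058]
ft_force: [-0.7, 0.3, 0.8]
grip_width: 84.8
```

```bash
python3 -c "
from h import *
look('wrist','w12.png',[('yellow',22),('yellow',73),('red',22),('red',52),('green',22),('green',84)]);snap('scene','s12.png')
cv2.imwrite('pics/m12.png',np.vstack([cv2.resize(cv2.imread('pics/w12.png'),(400,300)),cv2.resize(cv2.imread('pics/s12.png')[150:390,110:430],(400,300))]))"
```

```text
39.8 [513.4 -84.3 306.6] [ 0.073  0.997 -0.   ] [-0.23  0.03  1.27 -0.    1.84 -1.73] 84.8
yellow 22 7415 [ 73. 167.] [ 474.2 -349.1] [135.5 128.8] 85.8 cen [ 467.3 -355.2]
yellow 73 7415 [ 73. 167.] [ 470.1 -316.8] [119.3 113.3] 85.8 cen [ 464.  -322.1]
red 22 5596 [274. 270.] [ 605.8 -143. ] [128.1 130.3] 81.7 cen [ 606.4 -145.1]
red 22 900 [272. 279.] [ 619.3 -148.7] [50.  30.1] 82.4 cen [ 618.4 -149. ]
red 22 667 [470. 312.] [680.5  83.5] [93.3 30.1] 66.4 cen [680.1  93.8]
red 52 5596 [274. 270.] [ 594.1 -138.5] [119.1 121.2] 81.7 cen [ 594.7 -140.5]
red 52 900 [272. 279.] [ 606.6 -143.9] [46.5 28. ] 82.4 cen [ 605.9 -144.1]
red 52 667 [470. 312.] [663.6  72. ] [86.7 28. ] 66.4 cen [663.2  81.6]
green 22 5136 [501. 195.] [541.  124.4] [130.9 127.9] 87.3 cen [534.  121.5]
green 22 1345 [405. 406.] [818.2  11.6] [ 32.3 114.6] 8.7 cen [817.5  11.9]
green 22 1188 [533. 205.] [549.4 159.5] [44.9 35.3] 87.7 cen [549.1 159.5]
green 84 5136 [501. 195.] [526.3  94.7] [111.8 109.3] 87.3 cen [520.3  92.3]
green 84 1345 [405. 406.] [763.1  -1.7] [27.6 97.9] 8.7 cen [762.5  -1.4]
green 84 1188 [533. 205.] [533.4 124.7] [38.4 30.2] 87.7 cen [533.2 124.8]
```

View pics/m12.png

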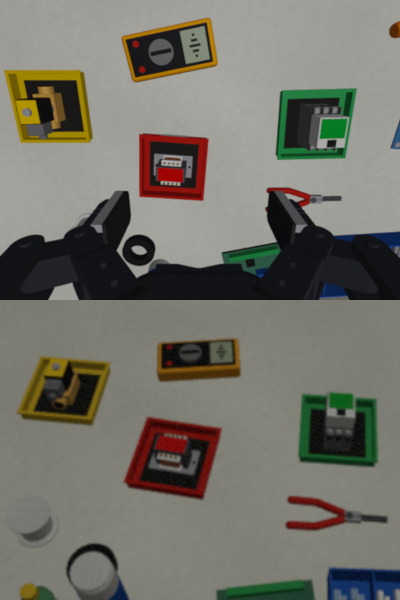

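```bash
python3 -c "
from plant import env
print(env.hand_in())"
```

```text
the job is handed in; nothing more can be done
None
```

All three parts now stand upright in the tray that matches their sticker, and I handed the job in at about 40 s. I parked the valve on the blue mat. Then the contactor went to the green tray, the transformer to the red tray, and the valve from the mat to the yellow tray. Each part was lowered until the wrist force showed contact, 5–8 N, before I opened the gripper.

What the last checks showed:
- **Transformer:** its sticker measures about 1 mm from the red tray centre.
- **Contactor:** about 1–2 mm from the green tray centre. This allows for the sticker sitting about 8 mm off the middle of the top, which I judged from the picture.
- **Valve:** it was within about 1 mm of the yellow tray centre just before and at release. The final pictures show it upright in the tray, but I did not measure its sticker again after release.

In the final pictures the multimeter and pliers look undisturbed. The screwdriver was only partly in view, but the arm never worked near it. Separate views of the same tray differed by about 1–4 mm, with the larger gaps in the oblique views. No check failed.

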